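# Shut the dice box and drive its thumbscrew home

## Task

Shut and fasten the oak dice box: with the fingertips press its raised lid down until it lies flat on the box, and then turn the brass thumbscrew that stands in the lid clockwise (seen from above) by repeated strokes of the fingertips against its wings, until it is home and turns no further. Push the wings from one side at a time and never pinch the thumbscrew, do not raise the lid further, and leave the other things on the shelf where they stand. Finish with the hand clear of everything.

Things in the scene. Friction and masses are not known exactly. Their poses are not given: they have to be found in the camera images.
- box: Oak dice box, fixed to the shelf, 170 mm (x) by 200 mm (y) by 60 mm high without its lid. Origin at the centre of its underside on the shelf, z up; -x is its front (towards the robot), +x its hinge side. The lid's hinge line runs along y at x = +85 mm, z = 60 mm.
- lid (a joint): Angle of the lid in rad: 0 = lying flat on the box (a hard stop), growing as its front edge rises. The hinge is stiff (about 0.55 N m of friction), so the lid stays where it is left; a few newtons down on the front strip shut it.
- lid_front (a point): Middle of the lid's front upper edge; x towards its hinge, z its upward normal. The lid is an oak slab 170 by 200 mm, 12 mm thick; shut, its upper face is 72 mm above the shelf. The strip of 76 mm behind the front edge is flat and bare but for the thumbscrew in its middle; behind it, up to the hinge, stands a rolling tray with walls 24 mm high above the lid's face.
- screw (a joint): Turn of the thumbscrew in rad, growing clockwise seen from above: 0 = loose, 5.6 = home (hard stop). About 0.04 N m of friction; it stays where it is left and sinks 1 mm per rad. When home, the wings clear the lid's upper face by 11 mm. Below the wings are a collar 13 mm across and a washer 24 mm across, 3 mm thick. The axis is 42 mm in front of the tray's front wall.
- screw_head (a point): Mid-height of the thumbscrew's winged head, on its axis, which stands upright on the lid 34 mm behind the front edge, midway. The head is one flat upright brass blade through the axis: 53 mm from wing end to wing end (this point's x axis), 6.5 mm thick (y axis), 22 mm high, notched at the top between the wings. When home this point is 22 mm above the lid's upper face; loose up to 6 mm higher.
- wing_side_a: Grip pad that forms the +y flat side of the blade (and the end of the +x wing): the side to push on the +x wing to turn it clockwise. Origin on the axis at the foot of the head, 19 mm below point screw_head.
- wing_side_b: Grip pad that forms the -y flat side of the blade (and the end of the -x wing): the side to push on the -x wing to turn it clockwise. Origin as for the other pad. Pressing both pads at once counts as pinching.
- d20: Translucent resin twenty-sided die, 24 mm across, loose, beside the box. Origin at its underside. To be left alone.
- dragon: Pewter dragon miniature on a round foot of 40 mm, 64 mm high, loose, beside the box. Origin under its foot. To be left alone.
- stone1: Smoky glass counting stone, a flat drop 22 mm across and 10 mm high, loose. To be left alone.
- stone2: Second, identical counting stone, loose. To be left alone.
- coaster: Cork coaster, 90 mm across, 6 mm thick, loose. To be left alone.
- deck: Plain card deck in its carton, 66 by 92 by 22 mm, lying flat, loose. To be left alone.
- mug: Stoneware mug, 80 mm across, 90 mm high, loose. To be left alone.

How it is judged (in metres and radians):
On the way, in this order (a step that is already met when the one before it is completed fails the run):
1. the lid lies flat on the box (value of joint lid below 0.03 rad), for 0.1 s.
2. the thumbscrew has been turned home, with the lid shut (value of joint screw above 5.4 rad and value of joint lid below 0.03 rad), for 0.1 s.
At the end, for the whole second after the job is handed in: The lid is within 0.03 rad of flat, the thumbscrew within 0.2 rad of its stop (joint over 5.4), both at rest, and the hand clear (all of step 2 and velocity of joint screw below 0.1 rad/s and velocity of joint lid below 0.05 rad/s); the robot touches nothing.
It fails at once if the thumbscrew is pinched: both sides of its blade (or both its ends) are pressed at once, each with over 1 N (contact force between the fingers and wing_side_a above 1 N and contact force between the fingers and wing_side_b above 1 N).
It fails at once if the lid is raised further than it stood (over 0.5 rad) (value of joint lid above 0.5 rad).
It fails at once if a bystander (die, dragon, glass stones, coaster, deck, mug) is moved by over 25 mm (distance of any of d20, dragon, stone1, stone2, coaster, deck, mug from where it was at the start of the episode above 0.025 m).
It also fails if it takes over 72 s, if anything falls off the work surface, if the arm or the gripper's body presses on something with over 40 N, if the wrist force passes 120 N, or if a joint passes its speed limit or range.

## Robot

A 6-joint arm with a two-finger parallel gripper is mounted at the origin on the work surface. World frame = base frame: x ahead of the robot, y to its left, z up, the work surface at z = 0. Lengths are in mm, angles in rad, forces in N, time in s.
With the tool pointing down it reaches from about 350 to 950 mm from the base axis. Payload 17.4 kg.
Tool frame: the origin (TCP) lies at the very end of the fingers, on their centre line; the grasp point (between the pads) lies bot.tcp_to_grasp behind it (bot.tcp_to_grasp is the distance from the TCP to the grasp point, in mm); z points along the fingers, y is the direction in which the jaws open and shut (so a half turn about z gives the same grasp; the last joint's range is limited). The gripper opens to 93 mm and grips with 3 to 60 N. Pads are 15 mm wide; open, the fingers measure 128 mm over their backs; the gripper's body (75 mm by 188 mm) begins 65 mm behind the grasp point.
Start: joints at [-1.26, 0.116, 1.442, -0, 1.584, -0.038], TCP at [230.686, -634.363, 218.646] pointing down, gripper open.
Joint ranges: [-2.83, 2.83], [-0.83, 2.19], [0.07, 2.5], [-1.14, 4.28], [0.01, 3], [-2.97, 2.97]. Speed limits (rad/s): [1.89, 1.89, 2.22, 3.14, 3.14, 3.14].

## Interface

Orientations are given as a 3x3 rotation matrix whose columns are the frame's x, y, z axes.
In Python, from station import bot, snapshot gives the robot as it stands. Calls block until the motion is done:
- bot.goto(position, orientation): joint-space move of the TCP to a pose.
- bot.move_l(position, frame=None, rate=150): straight line of the TCP; frame=None keeps the orientation; rate is the mean speed in mm/s.
- bot.move_j(angles): joint-space move.
- bot.let_go() and bot.close(): open the fingers fully, or close them until they stop; the grip force is fixed at half the most.
- bot.wait(seconds).
- bot.ik(position, orientation): joint angles nearest the present ones, or None.
- snapshot(name): name is "scene" or "top" or "wrist"; returns a dict with "pixels" (480x640x3 uint8, red, green, blue), "range_z" (480x640 float32, mm along the optical axis (not along the pixel's ray), 0 where there is no reading), "camera_matrix" (3x3 intrinsics, pixels), "R" (3x3) and "t" (3): a world point X has camera coordinates R X + t; the wrist camera has in their place "mount" (4x4, takes a point from camera to tool coordinates, whose origin is the TCP and whose axes are the flange's). Camera axes: x right, y down, z forward; pixel columns grow to the right and rows downward; lengths in mm; the calibration is good to about 2 mm. A picture is of the moment at which its call begins: read the wrist's pose just before it.
A pose or a line that the arm cannot do raises bot.IKError and nothing moves.
- bot.finish_job(): hands the job in, once; it reports no verdict.
Readings, each from a call of its own:
- bot.read_clock(): time.
- bot.read_joint_positions(): joint angles.
- bot.read_joint_velocities(): joint speeds.
- bot.read_tau(): joint torques, N m.
- bot.read_tcp_pos(): TCP position.
- bot.read_eef_rot(): TCP orientation.
- bot.read_ft_force(): force on the tool from outside, world axes, zero at the start.
- bot.read_moment(): the same for the moment, N m.
- bot.read_opening(): finger opening in mm.
Only numpy, scipy, OpenCV 4.12 (cv2) and the standard library are available. Lean on these libraries where they do the work, as an engineer would, in place of code of your own. Each camera call takes 0.05 s, during which the arm holds its last target.

## Working session

There is one attempt and no reset: what is moved stays moved. The work goes in short steps, each a Python script; the robot and the scene stay as the last script left them, time stands still between calls to the robot, and variables do not carry over. Pictures are saved under pics/ and viewed, and the job is handed in when it is done.

```bash
mkdir -p pics; ls
python3 - <<'E'
from station import bot, snapshot
import cv2, numpy as np, pickle
for n in ["scene","top"]:
    s=snapshot(n); cv2.imwrite(f"pics/{n}0.png",s["pixels"][:,:,::-1]); pickle.dump(s,open(f"{n}0.pkl","wb"))
    print(n,s["camera_matrix"],s["R"],s["t"])
print(bot.read_clock(),bot.read_opening(),bot.tcp_to_grasp,bot.read_eef_rot())
E
```

```text
pics
scene [[554.08086876   0.         315.03620823]
 [  0.         554.08086876 238.52840018]
 [  0.           0.           1.        ]] [[-0.40535634  0.91407351  0.01248451]
 [ 0.76711908  0.34755216 -0.53919923]
 [-0.49720675 -0.20899071 -0.8420857 ]] [ 287.57338249 -385.99041047 1575.58177418]
top [[559.86924995   0.         324.24117709]
 [  0.         559.86924995 232.97337306]
 [  0.           0.           1.        ]] [[ 0.01066625 -0.99993934  0.00274729]
 [-0.99401    -0.01090177 -0.10874405]
 [ 0.10876741 -0.00157094 -0.99406599]] [ -53.66943588  601.12874723 1382.61003637]
0.1 93.35347266092242 18.8 [[ 9.39767176e-01  3.41815114e-01 -2.89398241e-04]
 [ 3.41815234e-01 -9.39766738e-01  9.07944688e-04]
 [ 3.83823753e-05 -9.52177343e-04 -9.99999546e-01]]
```

View pics/scene0.png

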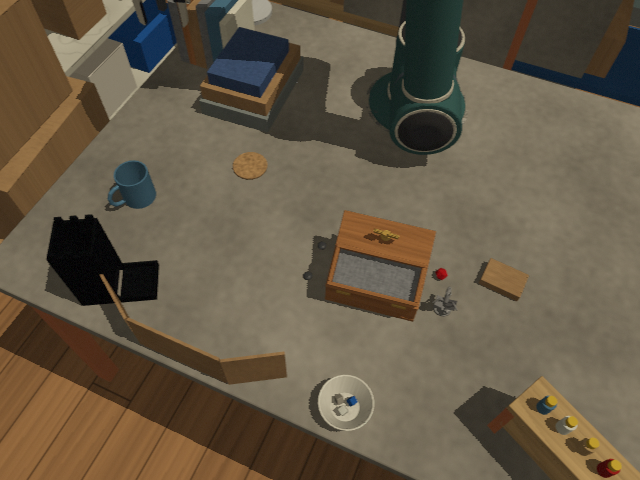

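View pics/top0.png

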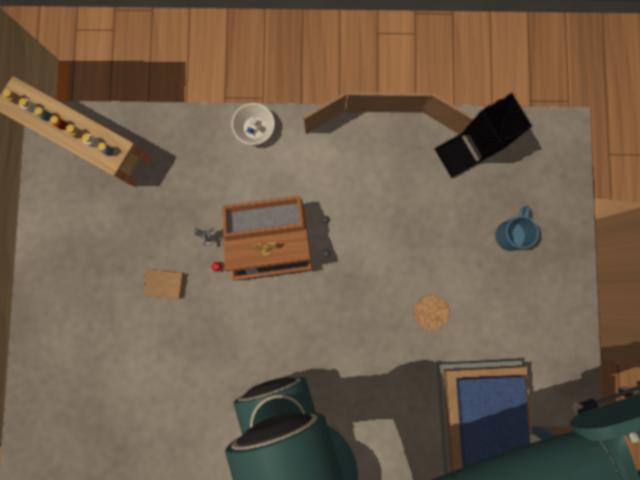

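```bash
cat > h.py <<'E'
import cv2, numpy as np, pickle
def pts(s):
    K=s["camera_matrix"];z=s["range_z"].astype(float);v,u=np.mgrid[0:480,0:640]
    c=np.stack([(u-K[0,2])/K[0,0]*z,(v-K[1,2])/K[1,1]*z,z],-1)
    return (c-s["t"])@s["R"]
E
python3 - <<'E'
from h import *
for n,(a,b,c,d) in dict(top=(180,300,180,340),scene=(200,330,290,460)).items():
    s=pickle.load(open(n+"0.pkl","rb"));P=pts(s)
    im=cv2.resize(s["pixels"][a:b,c:d,::-1],None,fx=4.7,fy=4.6,interpolation=cv2.INTER_CUBIC)
    cv2.imwrite(f"pics/{n}_c.png",im)
    pickle.dump(P,open(n+"P.pkl","wb"))
P=pickle.load(open("topP.pkl","rb"))
for v in range(192,290,4): print(v,[tuple(P[v,u].round(0).astype(int).tolist()) for u in (216,222,232,264,268,300,306,314)])
E
```

```text
192 [(709, 236, 2), (710, 221, -2), (709, 193, 6), (710, 111, 3), (711, 100, 1), (712, 17, 3), (712, 1, 1), (713, -19, -2)]
196 [(700, 236, -3), (448, -45, 1440), (700, 195, -3), (700, 111, 0), (701, 101, -2), (701, 17, 5), (700, 1, 7), (702, -19, -2)]
200 [(688, 235, 1), (689, 220, -1), (688, 193, 4), (673, 99, 103), (674, 90, 98), (674, 12, 103), (692, 1, -4), (691, -20, 1)]
204 [(678, 235, 2), (679, 220, -4), (663, 177, 98), (665, 101, 88), (666, 92, 83), (662, 12, 111), (680, 1, 1), (681, -20, -1)]
208 [(667, 235, 1), (667, 219, 1), (653, 177, 96), (656, 101, 85), (657, 92, 77), (652, 12, 114), (670, 1, -3), (670, -20, 2)]
212 [(658, 235, -4), (657, 218, 2), (646, 180, 78), (646, 101, 84), (646, 91, 84), (642, 11, 121), (659, 1, 1), (659, -20, 5)]
216 [(647, 235, -6), (646, 218, 4), (635, 179, 84), (635, 100, 91), (635, 90, 93), (631, 11, 126), (649, 0, 3), (649, -20, 0)]
220 [(636, 234, -1), (636, 218, 1), (624, 177, 94), (625, 99, 96), (626, 90, 90), (621, 11, 129), (639, 1, -4), (639, -20, -3)]
224 [(625, 232, 7), (626, 218, -1), (614, 176, 96), (615, 98, 99), (614, 89, 101), 
[... 1415 characters left out ...]
3, 106, 7), (513, 95, 10), (511, 12, 63), (511, -3, 70), (514, -22, 0)]
272 [(501, 229, 2), (501, 213, 6), (500, 179, 58), (500, 100, 64), (501, 91, 54), (504, 14, 5), (504, -1, -6), (504, -22, -2)]
276 [(491, 230, -7), (492, 215, -5), (490, 179, 54), (493, 106, 0), (493, 96, -3), (493, 14, 3), (494, -2, 2), (494, -22, -3)]
280 [(481, 227, 8), (481, 214, -5), (481, 188, -1), (482, 106, -2), (482, 95, 3), (483, 14, 2), (483, -2, 1), (484, -22, 5)]
284 [(471, 228, 2), (471, 212, 6), (471, 187, 1), (472, 105, 4), (472, 96, -3), (473, 13, 6), (473, -2, -1), (474, -22, -3)]
288 [(461, 228, -2), (461, 213, 1), (461, 187, -1), (462, 105, 6), (462, 96, -5), (463, 13, 5), (463, -2, 1), (463, -23, 2)]
```

View pics/top_c.png

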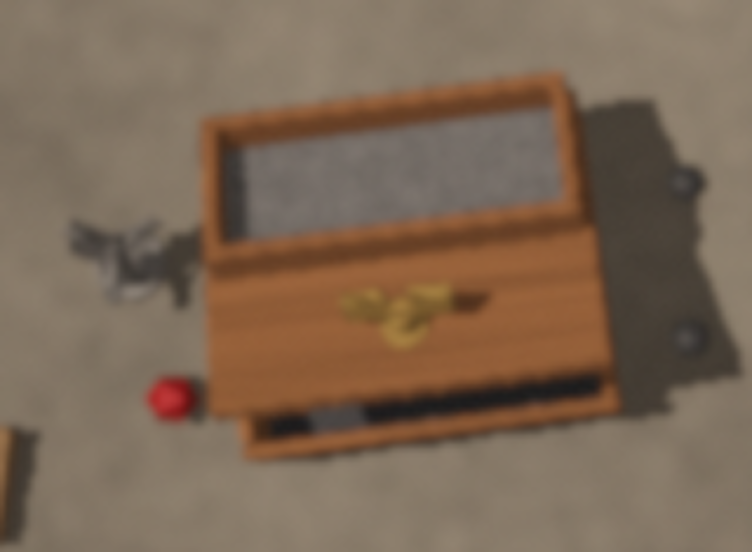

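View pics/scene_c.png

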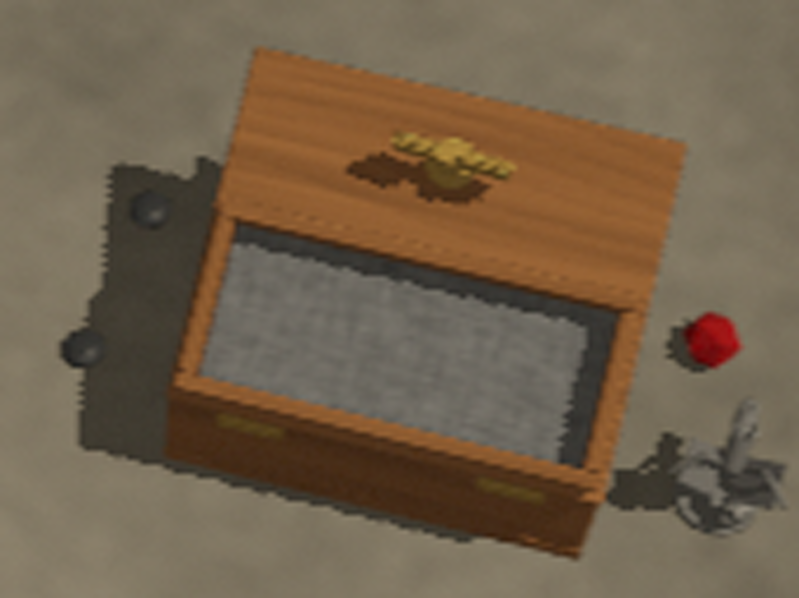

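```bash
cat > fit.py <<'E'
from h import *
from scipy.optimize import least_squares
T=pickle.load(open("top0.pkl","rb"));S=pickle.load(open("scene0.pkl","rb"))
def pr(s,X): c=s["R"]@X+s["t"];q=s["camera_matrix"]@c;return q[:2]/q[2]
def lid(th,d,y,h): # d from hinge to front, h above lid underside
    return np.array([85-d*np.cos(th)+h*np.sin(th),y,60+d*np.sin(th)+h*np.cos(th)])
def w(p,X): c,s=np.cos(p[2]),np.sin(p[2]); return np.array([p[0]+c*X[0]-s*X[1],p[1]+s*X[0]+c*X[1],X[2]])
tc=lambda u,v:np.array([180+u/4.7,180+v/4.6])-.4; sc=lambda u,v:np.array([290+u/4.7,200+v/4.6])-.4
obs=[(T,tc(245,457),lambda t:np.array([-85,100,60.])),(T,tc(618,408),lambda t:np.array([-85,-100,60.])),
(T,tc(211,413),lambda t:lid(t,170,100,12)),(T,tc(608,374),lambda t:lid(t,170,-100,12)),
(S,sc(258,47),lambda t:lid(t,170,-100,12)),(S,sc(685,143),lambda t:lid(t,170,100,12)),
(S,sc(580,556),lambda t:np.array([85,100,0.])),(S,sc(165,458),lambda t:np.array([85,-100,0.]))]
f=lambda p:np.concatenate([pr(s,w(p,X(p[3])))-o for s,o,X in obs])
r=least_squares(f,[580,90,-.1,.43],loss='soft_l1',x_scale=[10,10,.1,.1])
if __name__=="__main__":
    print(r.x);print(f(r.x).reshape(-1,2).round(1))
    p=r.x
    for t in (p[3],0): print(w(p,lid(t,170,0,12)),w(p,lid(t,136,0,12+28)))
    for n,s in(("top",T),("scene",S)):
        print(n,pr(s,w(p,lid(p[3],136,0,40))))
E
python3 fit.py
```

```text
[5.77623241e+02 9.45270698e+01 1.46440574e-01 4.19998532e-01]
[[-0.9  1.5]
 [ 0.4  1.1]
 [-0.3  1.8]
 [ 0.8 -1.4]
 [-0.4  0.2]
 [ 0.5  0.6]
 [-0.3  1.3]
 [-0.4  0.1]]
[512.99039657  84.99395588 140.27612359] [554.99821048  91.18995846 151.97882086]
[493.53301962  82.12406225  72.        ] [527.16910834  87.08526525 100.        ]
top [264.20568718 246.81414437]
scene [386.11276418 233.48354095]
```

```bash
cat >> h.py <<'E'
BX,BY,YAW=577.6,94.5,0.1464
def W(x,y,z): c,s=np.cos(YAW),np.sin(YAW); return np.array([BX+c*x-s*y,BY+s*x+c*y,z])
def Rz(a):
    "tool down, tool x at angle a in BOX frame"
    a=a+YAW;c,s=np.cos(a),np.sin(a); return np.array([[c,s,0],[s,-c,0],[0,0,-1.]])
E
python3 - <<'E'
from h import *
from station import bot, snapshot
for a in np.arange(-3.2,3.3,.4):
    q=bot.ik(W(-51,0,82),Rz(a)); print(round(a,1), None if q is None else np.round(q,2))
bot.close()
bot.goto(W(-54,-62,240),Rz(0))
print(bot.read_clock(),bot.read_tcp_pos(),bot.read_opening(),bot.read_ft_force())
s=snapshot("wrist");cv2.imwrite("pics/w1.png",s["pixels"][:,:,::-1]);print(s["mount"],s["camera_matrix"])
E
```

```text
-3.2 [ 0.12 -0.12  1.9  -0.    1.36 -1.54]
-2.8 [ 0.12 -0.12  1.9  -0.    1.36 -1.94]
-2.4 [ 0.12 -0.12  1.9  -0.    1.36 -2.34]
-2.0 [ 0.12 -0.12  1.9  -0.    1.36 -2.74]
-1.6 None
-1.2 [ 0.12 -0.12  1.9  -0.    1.36  2.74]
-0.8 [ 0.12 -0.12  1.9  -0.    1.36  2.34]
-0.4 [ 0.12 -0.12  1.9  -0.    1.36  1.94]
-0.0 [ 0.12 -0.12  1.9  -0.    1.36  1.54]
0.4 [ 0.12 -0.12  1.9  -0.    1.36  1.14]
0.8 [ 0.12 -0.12  1.9  -0.    1.36  0.74]
1.2 [ 0.12 -0.12  1.9  -0.    1.36  0.34]
1.6 [ 0.12 -0.12  1.9  -0.    1.36 -0.06]
2.0 [ 0.12 -0.12  1.9  -0.    1.36 -0.46]
2.4 [ 0.12 -0.12  1.9  -0.    1.36 -0.86]
2.8 [ 0.12 -0.12  1.9  -0.    1.36 -1.26]
3.2 [ 0.12 -0.12  1.9  -0.    1.36 -1.66]
4.1167 [533.33040721  24.70500846 239.91516944] 0.8945031556346604 [ 0.59005659 -0.90099372  0.06874488]
[[-1.67153461e-04 -9.55644068e-01 -2.94524000e-01  8.15069149e+01]
 [ 9.99999978e-01 -1.21753226e-04 -1.72484106e-04 -5.74526695e-01]
 [ 1.28974165e-04 -2.94524023e-01  9.55644067e-01 -1.65723557e+02]
 [ 0.00000000e+00  0.00000000e+00  0.00000000e+00  1.00000000e+00]] [[419.96904879   0.         323.1632106 ]
 [  0.         419.96904879 236.00591034]
 [  0.           0.           1.        ]]
```

View pics/w1.png

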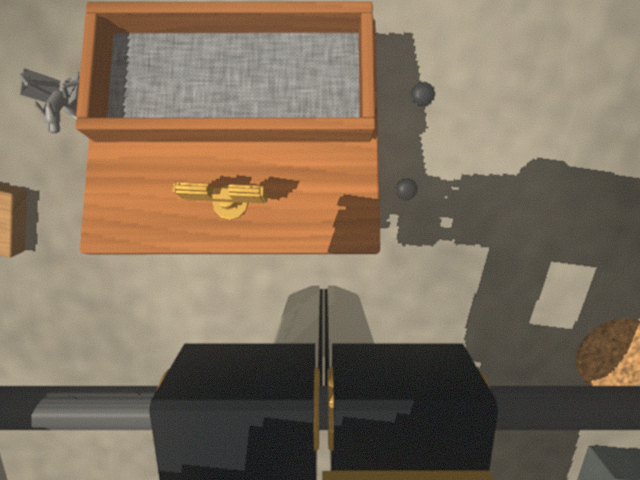

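Run:
```python
from h import *
from station import bot, snapshot
bot.move_l(W(-54,-62,142),rate=200)
for z in [130,115,100,90,84,80,77,75,74,73,72,71,70]:
    bot.move_l(W(-54,-62,z),rate=80)
    f=bot.read_ft_force(); print(z,bot.read_tcp_pos().round(1),np.round(f,1))
    if f[2]>25: break
bot.wait(0.2)
print(bot.read_clock(), bot.read_ft_force())
```

```text
130 [533.2  25.3 130. ] [-0.   0.1 -0.2]
115 [532.9  25.3 114.4] [-1. -0.  0.]
100 [532.9  25.3  99.4] [0.8 0.1 0.8]
90 [532.9  25.3  89.4] [-0.1 -0.1  0.2]
84 [533.   25.3  83.6] [-0.8  0.5  0.2]
80 [533.1  25.3  79.7] [-0.4  0.1  0. ]
77 [533.1  25.3  76.8] [0.2 0.4 0.3]
75 [533.2  25.3  74.9] [0.2 0.3 0.2]
74 [533.2  25.3  74. ] [-0.3  0.2  0.7]
73 [533.2  25.3  72.9] [-0.4  0.4  0.4]
72 [533.3  25.3  72.2] [-1.6 -0.4  4.1]
71 [533.4  25.3  72.1] [-6.2 -1.  14.7]
70 [533.4  25.3  72. ] [-12.2  -0.2  24.5]
8.5 [-12.59280221  -0.32372152  24.61318152]
```

Run:
```python
from h import *
from station import bot, snapshot
bot.move_l(W(-54,-62,80),rate=100)
bot.move_l(W(-110,0,230),rate=300)
R=bot.read_eef_rot();t=bot.read_tcp_pos()
s=snapshot("wrist");cv2.imwrite("pics/w2.png",s["pixels"][:,:,::-1])
pickle.dump((s,R,t),open("w2.pkl","wb"))
im=s["pixels"][60:260,200:460,::-1];cv2.imwrite("pics/w2c.png",cv2.resize(im,None,fx=3,fy=3,interpolation=cv2.INTER_CUBIC))
def pj(X):
    M=s["mount"];c=np.linalg.inv(M)@np.r_[R.T@(X-t),1];q=s["camera_matrix"]@c[:3];return (q[:2]/q[2]).round(1)
for a in [(-51,0,72+28),(-51,26.5,100),(-51,-26.5,100),(-85,100,72),(-85,-100,72),(-9,100,96),(-9,-100,96)]: print(a,pj(W(*a)))
print(bot.read_clock())
```

```text
(-51, 0, 100) [323.8 140.5]
(-51, 26.5, 100) [285.  140.5]
(-51, -26.5, 100) [362.5 140.5]
(-85, 100, 72) [194.1 182.7]
(-85, -100, 72) [453.3 182.7]
(-9, 100, 96) [173.1  75.3]
(-9, -100, 96) [474.5  75.3]
9.525
```

View pics/w2.png

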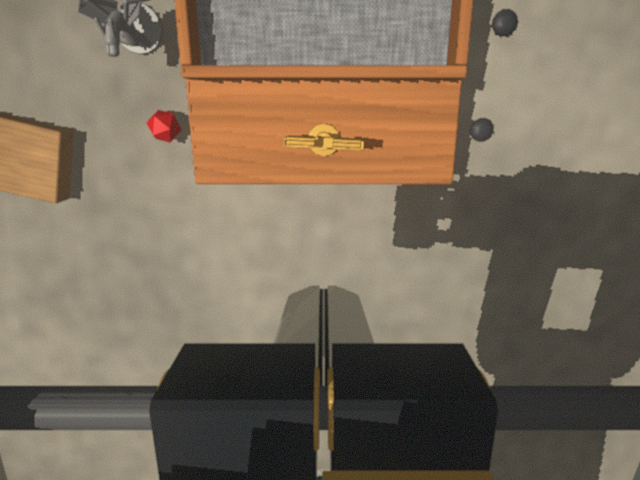

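View pics/w2c.png

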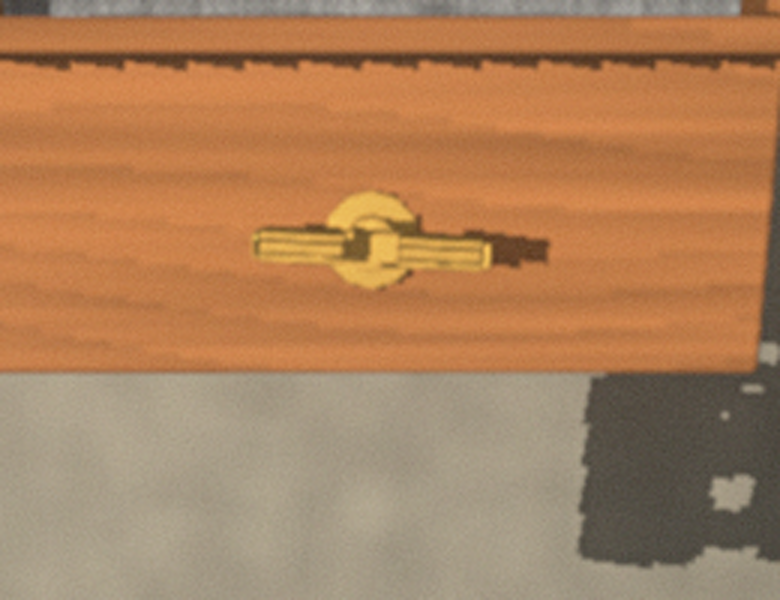

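```bash
cat >> h.py <<'E'
AX=np.array([-52.2,0.])
def pose(phi,o,z=82.,r=26.):
    e=np.array([np.cos(phi),np.sin(phi)]);n=np.array([-e[1],e[0]])
    p=AX+r*e+o*n
    return W(p[0],p[1],z),Rz(phi-np.pi/2)
def stroke(bot,p0,p1,step=.2,fmax=15,o=10.75,o0=17.):
    bot.goto(*pose(p0,o0,150.)); p,R=pose(p0,o0)
    bot.move_l(p,R,rate=120)
    print("down",bot.read_clock(),bot.read_tcp_pos().round(1),bot.read_ft_force().round(1),bot.read_joint_positions().round(2))
    p,R=pose(p0,o);bot.move_l(p,R,rate=60)
    phi=p0
    while True:
        f=bot.read_ft_force();h=np.hypot(*f[:2]);print(round(phi,2),f.round(1),round(bot.read_clock(),2))
        if h>fmax or phi<=p1+1e-6: break
        phi=max(p1,phi-step);p,R=pose(phi,o);bot.move_l(p,R,rate=60)
    return phi,h
def leave(bot,phi,o=24.):
    p,R=pose(phi,o);bot.move_l(p,R,rate=80)
    p,R=pose(phi,o,150.);bot.move_l(p,R,rate=200)
E
python3 - <<'E'
from h import *
from station import bot, snapshot
phi,h=stroke(bot,-1.62,-2.42)
print(phi,h,bot.read_clock())
E
```

```text
down 12.8917 [545.7  62.7  82.6] [ 0.8 -0.1  0.3] [ 0.07 -0.09  1.87  0.    1.36 -1.6 ]
-1.62 [ 1.4 -1.2  0.1] 13.15
-1.82 [ 3.5 -0.8  1.2] 13.5
-2.02 [ 1.9 -0.8  2.8] 13.85
-2.22 [3.1 0.6 1.4] 14.2
-2.42 [ 2.5  0.  -0.2] 14.55
-2.42 2.521069095083327 14.55
```

Run:
```python
from h import *
from station import bot, snapshot
phi=-2.42
while phi>-4.66:
    phi-=.2;bot.move_l(*pose(phi,10.75),rate=60);f=bot.read_ft_force();print(round(phi,2),f.round(1))
    if np.hypot(*f[:2])>15: break
leave(bot,phi)
print(bot.read_clock(),bot.read_joint_positions().round(2))
s=snapshot("wrist");cv2.imwrite("pics/w3.png",s["pixels"][:,:,::-1])
s=snapshot("top");cv2.imwrite("pics/t3.png",cv2.resize(s["pixels"][180:300,180:340,::-1],None,fx=4.7,fy=4.6,interpolation=cv2.INTER_CUBIC))
```

```text
-2.62 [ 2.7 -1.6 -1.4]
-2.82 [ 0.8 -2.6 -1.4]
-3.02 [ 2.  -2.8 -1.5]
-3.22 [-0.7 -2.2 -2.7]
-3.42 [-0.9 -1.9 -1.5]
-3.62 [-2.5 -2.5 -2.3]
-3.82 [-1.1 -1.9 -2.7]
-4.02 [-2.  -1.7 -2. ]
-4.22 [-2.7  0.3 -2.9]
-4.42 [-2.6 -0.2 -0.9]
-4.62 [-3.4  1.1 -2.3]
-4.82 [-3.7  1.3 -2.2]
19.5583 [ 0.17 -0.22  1.87 -0.    1.48  1.7 ]
```

View pics/w3.png

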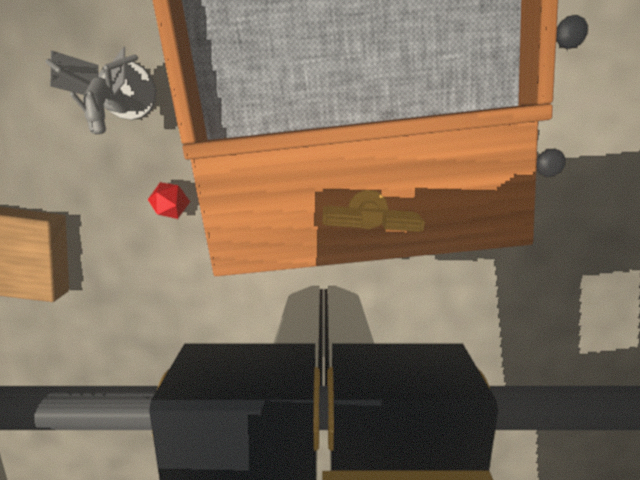

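Run:
```python
from h import *
from station import bot, snapshot
phi,h=stroke(bot,-1.68,-3.88)
while h<20 and phi>-4.5:
    phi-=.06;bot.move_l(*pose(phi,10.75),rate=40);f=bot.read_ft_force();h=np.hypot(*f[:2]);print(round(phi,2),f.round(1),bot.read_moment().round(2))
bot.wait(.3);print(bot.read_ft_force().round(1),bot.read_clock())
```

```text
down 23.1083 [544.2  61.6  82.7] [ 0.4 -0.4 -0.2] [ 0.07 -0.09  1.88 -0.    1.36 -1.54]
-1.68 [ 1.1 -0.9  0.5] 23.37
-1.88 [ 2.4 -0.6  1.5] 23.72
-2.08 [2.5 0.3 1. ] 24.07
-2.28 [4.9 0.5 0.8] 24.42
-2.48 [21.  -7.3 -6. ] 24.77
[19.8 -7.1 -4.9] 25.0667
```

Run:
```python
from h import *
from station import bot, snapshot
print(bot.read_tcp_pos(),pose(-2.48,10.75)[0],bot.read_moment())
leave(bot,-2.48)
bot.goto(W(-110,0,230),Rz(0)) if False else bot.move_l(W(-125,20,180),Rz(.6),rate=250)
R=bot.read_eef_rot();t=bot.read_tcp_pos()
s=snapshot("wrist");pickle.dump((s,R,t),open("w4.pkl","wb"))
cv2.imwrite("pics/w4.png",s["pixels"][:,:,::-1]);print(bot.read_clock())
K=s["camera_matrix"];z=s["range_z"].astype(float);v,u=np.mgrid[0:480,0:640]
c=np.stack([(u-K[0,2])/K[0,0]*z,(v-K[1,2])/K[1,1]*z,z],-1);M=s["mount"]
P=(c@M[:3,:3].T+M[:3,3])@R.T+t
c,sn=np.cos(YAW),np.sin(YAW);d=P-[BX,BY,0];L=np.stack([c*d[...,0]+sn*d[...,1],-sn*d[...,0]+c*d[...,1],P[...,2]],-1)
m=(np.hypot(L[...,0]+52,L[...,1])<32)
zz=L[m][:,2];print("lid z",np.median(zz),"top",np.percentile(zz,[90,95,99,100]))
w=m&(L[...,2]>90);q=L[w];print(len(q),q.mean(0),[np.percentile(q[:,2],x) for x in(50,75,90,98)])
uu,ss,vt=np.linalg.svd(q[:,:2]-q[:,:2].mean(0));print("dir",np.arctan2(vt[0,1],vt[0,0]),ss/np.sqrt(len(q)))
np.save("L4.npy",L)
```

```text
[517.62229374  59.85798146  82.39310301] [515.76487022  60.66202391  82.        ] [-1.32147588 -3.51206951 -0.18189656]
27.7083
lid z 97.16371699690933 top [281.05459887 281.43740828 281.95118871 283.16398087]
7244 [-71.26426679  -1.16789533 245.42020136] [np.float64(279.6089225140101), np.float64(280.83046253008547), np.float64(281.41025397342173), np.float64(281.94272096742696)]
dir -2.9398678505425577 [11.5386938   6.92085854]
```

View pics/w4.png

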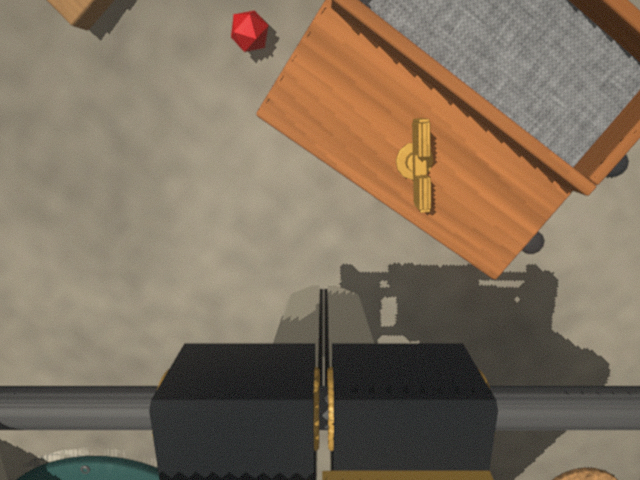

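Run:
```python
from h import *
L=np.load("L4.npy")
m=(np.hypot(L[...,0]+52,L[...,1])<32)&(L[...,2]<130)
zz=L[m][:,2];print(np.histogram(zz,bins=np.arange(62,125,3)))
q=L[m&(L[...,2]>92)];print(len(q),q.mean(0),np.percentile(q[:,2],[50,75,90,98]))
uu,ss,vt=np.linalg.svd(q[:,:2]-q[:,:2].mean(0),full_matrices=False);print(np.arctan2(vt[0,1],vt[0,0]),q.min(0),q.max(0))
s,R,t=pickle.load(open("w4.pkl","rb"));cv2.imwrite("pics/w4c.png",cv2.resize(s["pixels"][90:240,330:510,::-1],None,fx=4,fy=4,interpolation=cv2.INTER_CUBIC))
s,R,t=pickle.load(open("w2.pkl","rb"))
K=s["camera_matrix"];z=s["range_z"].astype(float);v,u=np.mgrid[0:480,0:640]
c=np.stack([(u-K[0,2])/K[0,0]*z,(v-K[1,2])/K[1,1]*z,z],-1);M=s["mount"]
P=(c@M[:3,:3].T+M[:3,3])@R.T+t
c,sn=np.cos(YAW),np.sin(YAW);d=P-[BX,BY,0];L=np.stack([c*d[...,0]+sn*d[...,1],-sn*d[...,0]+c*d[...,1],P[...,2]],-1)
m=(np.hypot(L[...,0]+52,L[...,1])<32)&(L[...,2]<130)
zz=L[m][:,2];print(np.histogram(zz,bins=np.arange(62,125,3)))
q=L[m&(L[...,2]>92)];print(len(q),q.mean(0),np.percentile(q[:,2],[50,75,90,98]))
uu,ss,vt=np.linalg.svd(q[:,:2]-q[:,:2].mean(0),full_matrices=False);print(np.arctan2(vt[0,1],vt[0,0]))
```

```text
(array([   0,    0,  740, 5018,  396,   16,   33,   98,   89,  231,  147,
         85,   92,  580,  278,    0,    0,    0,    0,    0]), array([ 62,  65,  68,  71,  74,  77,  80,  83,  86,  89,  92,  95,  98,
       101, 104, 107, 110, 113, 116, 119, 122]))
1182 [-51.94694196   1.5760398  101.25909264] [102.58643364 103.90059972 104.9074454  105.70542287]
-2.460124650244774 [-74.58589054 -18.67283117  92.04680204] [-30.3701765   18.87351102 106.5764844 ]
(array([   0,    0,  746, 3814,  301,    0,    4,    8,   74,   26,   55,
        159,   18,   23,  291,  330,    3,    0,    0,    0]), array([ 62,  65,  68,  71,  74,  77,  80,  83,  86,  89,  92,  95,  98,
       101, 104, 107, 110, 113, 116, 119, 122]))
879 [-52.30631514   0.1584656  104.11164667] [106.47691182 107.73801173 108.78633672 109.55817427]
-1.6158386472304207
```

View pics/w4c.png

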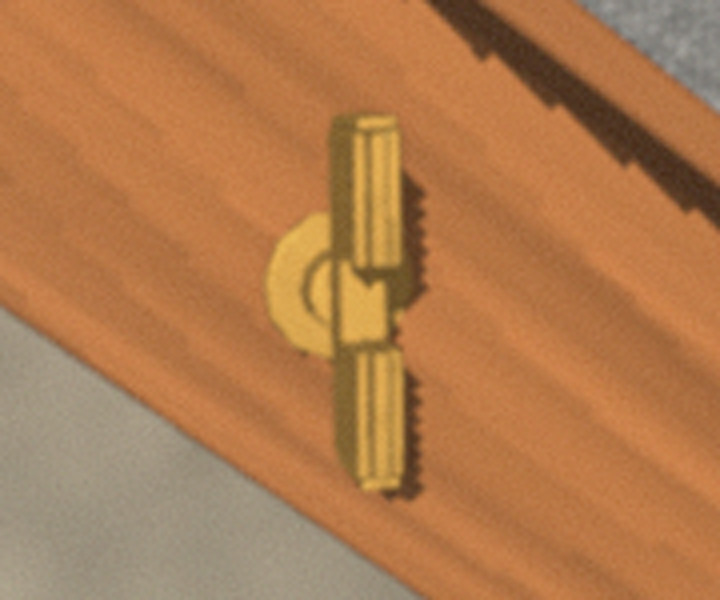

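Run:
```python
from h import *
from station import bot, snapshot
phi=-2.5;z=90.;r=29.
bot.move_l(pose(phi,22,150.,r)[0],rate=250)
bot.goto(*pose(phi,22,150.,r)); bot.move_l(*pose(phi,19,z,r),rate=120)
for o in [15,13,12,11,10,9.5,9,8.5,8,7.5,7]:
    bot.move_l(*pose(phi,o,z,r),rate=40);f=bot.read_ft_force();h=np.hypot(*f[:2]);T,_=pose(phi,o,z,r)
    print(o,f.round(1),(bot.read_tcp_pos()-T).round(1))
    if h>22: break
bot.wait(.3);print(bot.read_ft_force().round(1),bot.read_clock())
leave(bot,phi)
bot.move_l(W(-125,20,200),Rz(.6),rate=250)
R=bot.read_eef_rot();t=bot.read_tcp_pos()
s=snapshot("wrist");pickle.dump((s,R,t),open("w5.pkl","wb"))
cv2.imwrite("pics/w5.png",s["pixels"][:,:,::-1]);print(bot.read_clock())
```

```text
15 [ 0.  -0.2  1.1] [0.2 0.2 0.7]
13 [ 4.3 -4.5  0.4] [ 0.6 -0.4  0.6]
12 [ 8.3 -7.4 -0.4] [ 1.  -0.8  0.7]
11 [ 11.8 -11.7  -1.3] [ 1.5 -1.2  0.8]
10 [ 15.6 -15.5  -4. ] [ 1.9 -1.6  0.9]
9.5 [ 18.5 -16.5  -3.4] [ 2.1 -1.9  1. ]
[ 17.8 -16.   -3.3] 32.1
34.7583
```

View pics/w5.png

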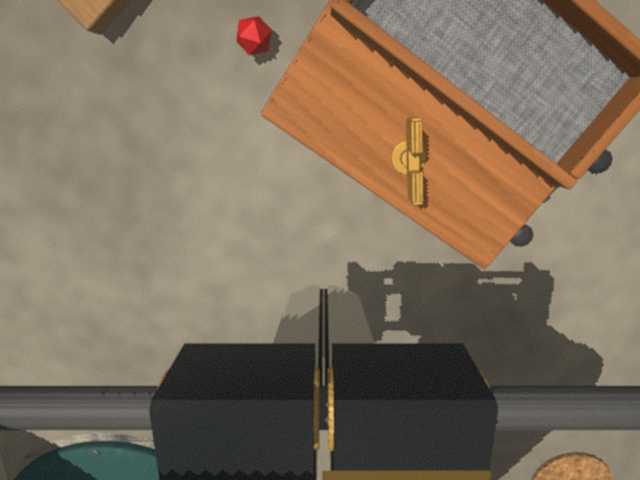

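```bash
cat > lidfit.py <<'E'
from h import *
import sys
def local(fn):
    s,R,t=pickle.load(open(fn,"rb"))
    K=s["camera_matrix"];z=s["range_z"].astype(float);v,u=np.mgrid[0:480,0:640]
    c=np.stack([(u-K[0,2])/K[0,0]*z,(v-K[1,2])/K[1,1]*z,z],-1);M=s["mount"]
    P=(c@M[:3,:3].T+M[:3,3])@R.T+t
    c,sn=np.cos(YAW),np.sin(YAW);d=P-[BX,BY,0]
    return np.stack([c*d[...,0]+sn*d[...,1],-sn*d[...,0]+c*d[...,1],P[...,2]],-1),z
for fn in sys.argv[1:]:
    L,z=local(fn)
    m=(L[...,0]>-80)&(L[...,0]<-16)&(abs(L[...,1])<92)&(abs(L[...,1])>32)&(L[...,2]>55)&(L[...,2]<95)&(z>0)
    q=L[m];A=np.c_[q[:,:2],np.ones(len(q))];k=np.linalg.lstsq(A,q[:,2],rcond=None)[0]
    g=(abs(L[...,2])<25)&(z>0)&(L[...,0]<-100);h=L[g];B=np.c_[h[:,:2],np.ones(len(h))];kg=np.linalg.lstsq(B,h[:,2],rcond=None)[0]
    print(fn,len(q),k.round(4),"z at -50:",(k@[-50,0,1]).round(2),"std",np.std(q[:,2]-A@k).round(2),"ground",kg.round(4))
E
python3 lidfit.py w2.pkl w4.pkl w5.pkl
```

```text
w2.pkl 14201 [1.30000e-03 1.00000e-04 7.17805e+01] z at -50: 71.71 std 0.74 ground [0.0026 0.0007 0.1917]
w4.pkl 18906 [ 1.50000e-03 -0.00000e+00  7.18663e+01] z at -50: 71.79 std 0.7 ground [-1.400e-03  1.000e-04 -4.605e-01]
w5.pkl 16522 [1.20000e-03 1.00000e-04 7.18302e+01] z at -50: 71.77 std 0.72 ground [-0.0058 -0.0013 -1.1625]
```

Lid is flat (slope 0.001 rad, z 71.8 mm) and the screw is against its stop. The hand stands clear, so I am handing in.

Run:
```python
from station import bot
print(bot.read_ft_force().round(1),bot.read_tcp_pos().round(0),bot.read_clock()); bot.finish_job()
```

```text
[-0.1  0.3 -0.1] [451.  96. 200.] 34.7583
the job is handed in; nothing more can be done
```

I shut the lid, turned the thumbscrew to its stop, and handed the job in at about 35 s with the hand clear. No verdict was reported.

- **Lid:** I pressed it down with the closed fingertips until it met its stop at z = 72 mm. A fit to the depth image afterwards gave a slope of about 0.001 rad and a height of 71.8 mm, so it stayed flat through the screw turning.
- **Thumbscrew:** I made two one-sided strokes, one on each wing, about 4.0 rad in total. Then it stopped hard at about 20 N.
- **Disagreement with 5.6 rad:** The screw turned about 4.0 rad, not the full 5.6, so I checked whether it was really home. A second push, higher up on the blade, stalled at the same angle at about 24 N. The head had sunk about 4 mm, to about 105 mm, which is its home height. I took this to mean the screw started about 1.5 rad in. That rests on the hard stop and on heights good to 1–2 mm; I could not read the joint itself.
- **Bystanders:** The die and stones looked in place in the last wrist picture, and nothing but the lid and screw was touched on purpose. I did not measure any of the bystanders, and the dragon and mug were out of view.
- **Hand at the end:** The force reading was about 0 N, with the TCP at z = 200 mm.

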